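Lay the white reference tile on the colour meter and close its cover

ROBOT

A 6-joint arm with a two-finger parallel gripper is mounted at the origin on the work surface. World frame = base frame: x ahead of the robot, y to its left, z up, the work surface at z = 0. Lengths are in m, angles in rad, forces in N, time in s.
With the tool pointing down it reaches from about 0.25 to 0.775 m from the base axis. Payload 4 kg.
Tool frame: the origin (TCP) lies at the very end of the fingers, on their centre line; the grasp point (between the pads) lies 19 mm behind it (bot.pinch_z is the distance from the TCP to the grasp point, in m); z points along the fingers, y is the line along which they close (so a half turn about z gives the same grasp; the last joint's range is limited). The gripper opens to 85 mm and grips with 20 to 120 N. Pads are 22 mm wide; open, the fingers measure 114 mm over their backs; the gripper's body (76 mm by 85 mm) begins 54 mm behind the grasp point. The pads swing forward as they close: fully open they stand 13 mm farther back than shut.
Start: joints at [1.187, 0.087, 1.371, -0, 1.684, -0.103], TCP at [0.152, 0.528, 0.231] pointing down, gripper open.
Joint ranges: [-3.1, 3.1], [-0.76, 2.03], [0.27, 2.55], [-1.08, 4.22], [0.17, 2.65], [-2.57, 2.57]. Speed limits (rad/s): [2.79, 2.79, 3.14, 3.14, 3.14, 3.14].

INTERFACE

Orientations are given as a unit quaternion [x, y, z, w].
In Python, from workcell import readout, imaging, order, bot gives the robot as it stands.
- The arm moves only by the tool drive_tool, never from a script. Its argument "moves" is one flat list of numbers, 5 for each row, row after row: the closure in counts, from 0 (fully open) to 255 (shut), then the shift along the world's x, y, z in cm, then the turn about the world's z in degrees. In form: [hand, dx, dy, dz, yaw, hand, dx, dy, dz, yaw, ...]. A call has 1 to 10 rows; each row shifts and turns the commanded pose from where the row before left it; what a row does not reach is not made up. A row lasts 1/10 s, in which the tool goes at most 50 mm and 8.59 degrees, less where a joint would pass 70% of its speed; a pose out of reach is approached as far as the arm can. A call with a gripper value outside its range is refused whole. The fingers move at their own pace and stop on an object; "squeeze" is the grip in N (left out, the last holds). Time passes only in rows, so rows that do not move let the fingers close. It gives the time, the measured TCP pose, the force, the opening and the grip force at its end, in the units of the state.
- readout.get_obs(): the state, without advancing time (a new reading comes with each control period).
- imaging.read_camera(name): name is "scene" or "top" or "wrist"; returns a dict with "color" (384x512x3 uint8, red, green, blue), "mtx" (3x3 intrinsics, pixels), "camera_from_world" (4x4, takes a point from world to camera coordinates); the wrist camera has in their place "tool_from_camera" (4x4, takes a point from camera to tool coordinates, whose origin is the TCP and whose axes are the flange's). Camera axes: x right, y down, z forward; pixel columns grow to the right and rows downward; lengths in m; the calibration is good to about 2 mm. A picture is of the moment at which its call begins: read the wrist's pose just before it. There is no depth.
- order.job_done(): hands the job in; it is judged then, once.
The state is a dict: "time_s": time; "joint_positions": joint angles; "qd": joint speeds; "joint_efforts": joint torques, N m; "tool_pos": TCP position; "tcp_rot": TCP orientation; "wrist_force": force on the tool from outside, world axes, zero at the start; "ft_torque": the same for the moment, N m; "width": finger opening in m; "grasp_force": force on a finger pad.
Only numpy, scipy, OpenCV 4.12 (cv2) and the standard library are available. Lean on these libraries where they do the work, as an engineer would, in place of code of your own. Each camera call takes 0.05 s, during which the arm holds its last target. There are 200 camera calls.

TASK

Get the colour meter ready for its reference check: pick the square ceramic tile off the bench and lay it, without dropping it, flat on the meter's sloping face, centred over the round window, its edges square with the meter and its lower edge resting against the metal ledge. Let go of it, then gently swing the grey cover fully shut over it. Leave the other two tiles, the tin and the jar where they are.

Things in the scene. Friction and masses are not known exactly. Their poses are not given: they have to be found in the camera images.
- square_tile: the tile to be laid: plain white ceramic, square, 60 x 60 mm and 6 mm thick, about 55 g, lying flat on the bench; origin at the centre of its underside, x and y along its edges, z up through it
- round_tile: bystander: white ceramic disc, 56 mm across and 6 mm thick, flat on the bench; origin at the centre of its underside
- long_tile: bystander: white ceramic strip, 90 (x) x 30 (y) x 6 mm, flat on the bench; origin at the centre of its underside
- tin: bystander: small upright milk powder tin, 90 mm across, 80 mm high; origin at the centre of its underside
- jar: bystander: small upright sample jar with a white cap, 52 mm across, 75 mm high; origin at the centre of its underside
- meter: the colour meter: white, fixed to the bench, 220 mm deep (its x, -120 to +100 mm), 170 mm wide (y); 50 mm high at the front deck, 115 mm at the rear block (x +40 to +100 mm), a grey sloping face between; origin at the centre of its underside, front on its -x side
- bed: the meter's grey face, sloping 30 degrees; origin on it at the centre of the dark round window (38 mm across), 75 mm above the bench; x up the slope, y level across it, z square out of it. It runs x -46 to +85 mm, 167 mm wide. An aluminium ledge, 100 mm wide, 8 mm high, lies across its low end, upper side at x = -30 mm, so a tile against it is centred. Nothing stands beside the tile's place
- cover_hinge (a point): middle of the cover's hinge axis, which runs along the bed's y: at x = +75, y = 0, z = +16 mm in the bed's frame
- cover_edge (a point): middle of the cover's free edge, half way through its thickness, 118 mm from the hinge axis
- cover (a joint): angle of the flat grey cover, rad: 0 = shut, parallel to the sloping face, 14 mm clear under it; about 1.57 = square to the face; 2.1 = its stop. Starts open. 118 mm from hinge axis to free edge, 124 mm wide, 4 mm thick (axis at mid-thickness), inner side skirts 9 mm deep. A friction hinge holds it at any angle; 1 to 2 N on its outer (rear) side near the free edge moves it
Not all that is in view belongs to the job. What is shaped like the square_tile but green is not meant.

How it is judged:
On the way:
1. the square tile lies in its place on the sloping face, let go, with the cover still open (x of square_tile in the frame of bed between -0.005 and 0.008 m and y of square_tile in the frame of bed between -0.01 and 0.01 m and z of square_tile in the frame of bed between -0.004 and 0.009 m and angle between the z axis of square_tile and the z axis of bed, either way round below 0.1 rad and (angle between the x axis of square_tile and the x axis of bed, either way round below 0.15 rad or angle between the x axis of square_tile and the y axis of bed, either way round below 0.15 rad) and value of joint cover above 1 rad and contact force between the fingers and square_tile below 0.1 N and linear speed of square_tile below 0.02 m/s), for 0.2 s.
At the end, for the whole second after the job is handed in: The square tile is at rest on the sloping face: flat on it (within 0.1 rad, underside within a few mm), its edges square to the ledge within 0.15 rad, centred within 10 mm across the slope and from 5 mm below to 8 mm above the window's centre along it; the cover is shut to within 0.08 rad (x of square_tile in the frame of bed between -0.005 and 0.008 m and y of square_tile in the frame of bed between -0.01 and 0.01 m and z of square_tile in the frame of bed between -0.004 and 0.009 m and angle between the z axis of square_tile and the z axis of bed, either way round below 0.1 rad and (angle between the x axis of square_tile and the x axis of bed, either way round below 0.15 rad or angle between the x axis of square_tile and the y axis of bed, either way round below 0.15 rad) and value of joint cover below 0.08 rad and linear speed of square_tile below 0.02 m/s); the robot touches nothing.
It fails at once if the tile falls freely at over 0.6 m/s (a drop of about 18 mm) (linear speed of square_tile above 0.6 m/s and contact force between the fingers and square_tile below 0.01 N).
It fails at once if the cover is slammed (closing faster than 3 rad/s) (velocity of joint cover below -3 rad/s).
It fails at once if another tile, the tin or the jar is moved by more than 20 mm (distance of any of round_tile, long_tile, tin, jar from where it was at the start of the episode above 0.02 m).
It also fails if it takes over 54 s, if anything falls off the work surface, if the arm or the gripper's body presses on something with over 40 N, if the wrist force passes 120 N, or if a joint passes its speed limit or range.

## Working session

There is one attempt and no reset: what is moved stays moved. The work goes in short steps, Python scripts to look and compute and a tool call to move; the robot and the scene stay as the last step left them, time stands still between calls to the robot, and variables do not carry over. Pictures are saved under pics/ and viewed, at most 13 in all, crops included, and the job is handed in when it is done.

Besides the shell and the picture viewer there is one more tool, called after "Emit:" as name(argument=value, ...), one argument or row to a line, values as JSON. drive_tool: Moves the arm, as the interface text tells. Its arguments: {"type":"object","properties":{"moves":{"type":"array","items":{"type":"number"}},"squeeze":{"type":"number"}},"required":["moves"]}

```bash
mkdir -p pics
cat > h.py <<'E'
import numpy as np,cv2
from workcell import readout,imaging,order,bot
def ray(c,u,v):
    M=c["camera_from_world"];R=M[:3,:3];o=-R.T@M[:3,3]
    d=R.T@np.linalg.inv(c["mtx"])@np.array([u,v,1.]);return o,d
def atz(c,u,v,z):
    o,d=ray(c,u,v);return o+d*(z-o[2])/d[2]
def proj(c,p):
    q=c["camera_from_world"]@np.r_[p,1];q=c["mtx"]@q[:3];return q[:2]/q[2]
E
python3 - <<'E'
from h import *
import pickle
cs={n:imaging.read_camera(n) for n in("top","scene")}
pickle.dump(cs,open("c0.pkl","wb"))
for n,c in cs.items():
    cv2.imwrite(f"pics/{n}0.png",cv2.resize(c["color"][:,:,::-1],(800,600),interpolation=cv2.INTER_CUBIC))
print(readout.get_obs())
E
```

```text
{'time_s': 0.1, 'joint_positions': array([ 1.18690933e+00,  8.79313660e-02,  1.37211603e+00,  3.37108692e-05,
        1.68355738e+00, -1.03083339e-01]), 'qd': array([-0.0012229 , -0.00115651, -0.00301523,  0.00060381, -0.00174421,
       -0.00068593]), 'joint_efforts': array([ 2.34562518e-03, -3.53011107e+01, -3.14220607e+01, -2.41334637e-04,
        7.93253974e-03, -1.97969086e-06]), 'tool_pos': array([0.1522428 , 0.52805972, 0.23022212]), 'tcp_rot': array([ 1.39939068e-01,  9.90159606e-01, -9.72348512e-04, -2.58804120e-04]), 'wrist_force': array([ 0.40246357,  0.01009588, -0.82564191]), 'ft_torque': array([-0.00742475, -0.01339569,  0.00313934]), 'grasp_force': 0.0, 'width': 0.08597881478597684}
```

View pics/top0.png

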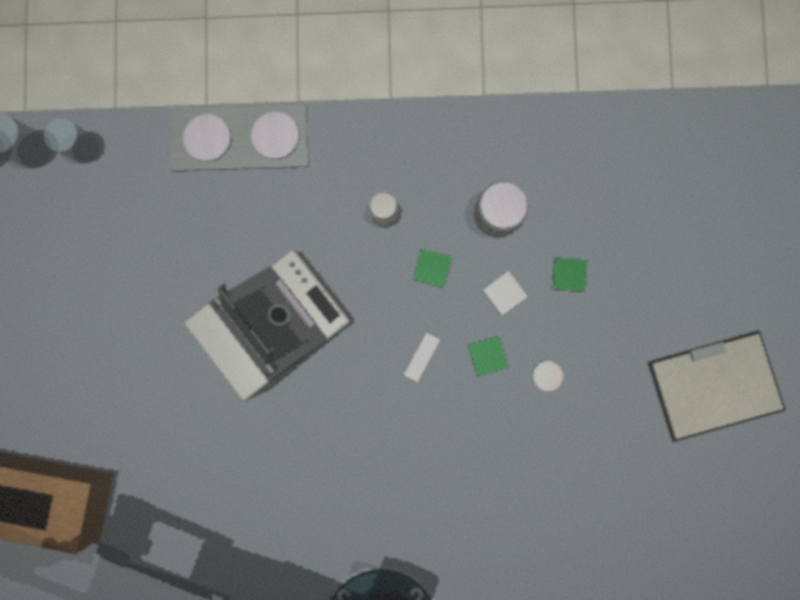

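View pics/scene0.png

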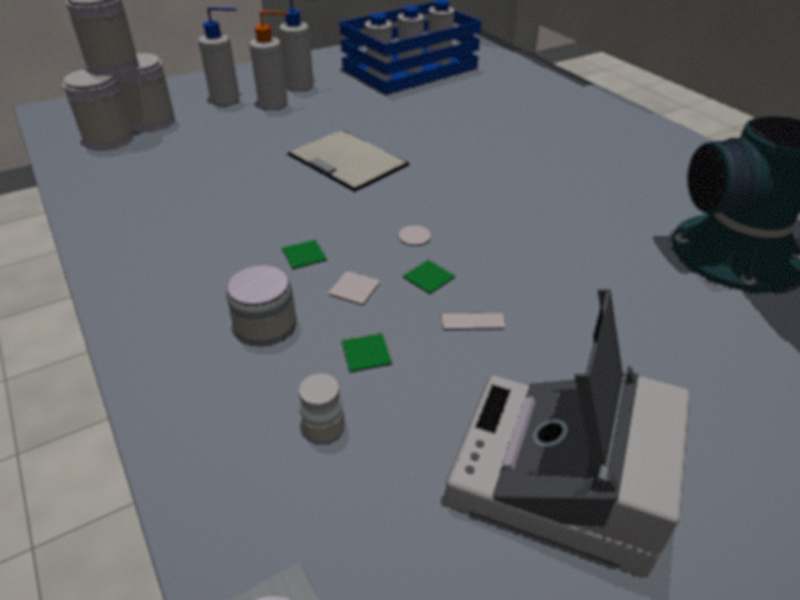

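The top view shows the white square at about (505,293), with green squares at (433,268), (570,275) and (488,356). The round tile is at (548,376), the strip at (422,357) and the meter at (270,325). White and square fits only (505,293). I'll confirm it in a crop and get the meter's points.

Run:
```python
from h import *
import pickle
cs=pickle.load(open("c0.pkl","rb"))
t=cs["top"]["color"];s=cs["scene"]["color"]
def crop(im,x,y,w,h,k): return cv2.resize(im[y:y+h,x:x+w],None,fx=k,fy=k,interpolation=cv2.INTER_CUBIC)[:,:,::-1]
a=crop(t,110,150,130,120,4) # 520x480
b=crop(t,300,165,46,46,6)  #276
out=np.zeros((480,796,3),np.uint8);out[:,:520]=a;out[:276,520:]=b
cv2.imwrite("pics/c1.png",out)
cv2.imwrite("pics/c2.png",crop(s,280,180,165,190,3))
for n,c in cs.items():
    M=c["camera_from_world"];print(n,(-M[:3,:3].T@M[:3,3]).round(3),c["mtx"][0,0])
c=cs["top"];print(atz(c,505*.64,293*.64,0.006),atz(c,278*.64,315*.64,.075))
print(imaging.read_camera("wrist")["tool_from_camera"].round(3))
```

```text
top [ 0.528 -0.075  1.106] 379.74122758982656
scene [0.921 0.442 0.628] 401.60389938734187
[ 0.59674901 -0.24674339  0.006     ] [0.56446889 0.16016016 0.075     ]
[[ 0.001 -0.952 -0.307  0.078]
 [ 1.     0.001 -0.     0.001]
 [ 0.    -0.307  0.952 -0.142]
 [ 0.     0.     0.     1.   ]]
```

View pics/c1.png

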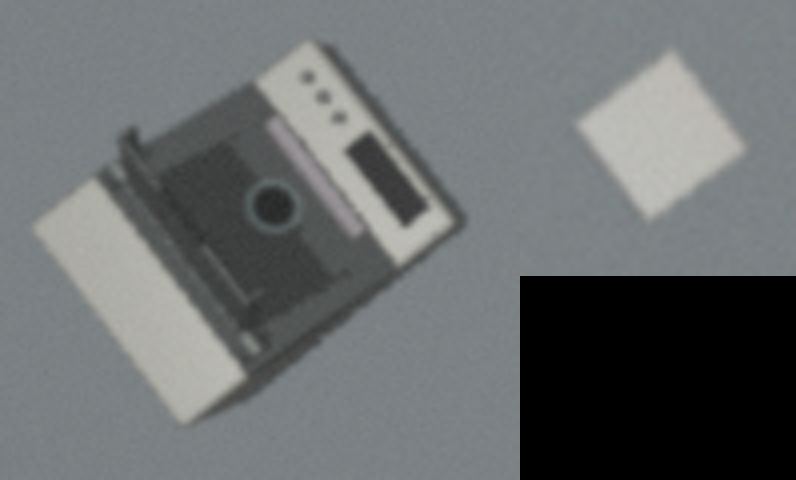

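View pics/c2.png

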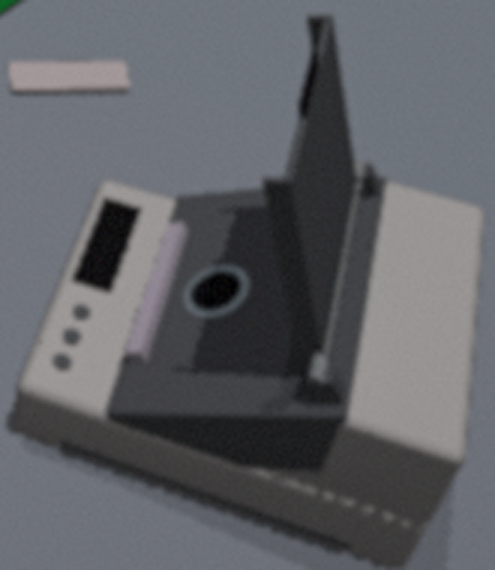

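```bash
cat >> h.py <<'E'
def bedframe(x,y,yaw):
    cy,sy=np.cos(yaw),np.sin(yaw);Rz=np.array([[cy,-sy,0],[sy,cy,0],[0,0,1]])
    a=np.pi/6;Ry=np.array([[np.cos(a),0,-np.sin(a)],[0,1,0],[np.sin(a),0,np.cos(a)]])
    return Rz@Ry,np.array([x,y,.075]),Rz
E
python3 - <<'E'
from h import *
import pickle
from scipy.optimize import least_squares as ls
cs=pickle.load(open("c0.pkl","rb"))
T=lambda u,v:("top",110+(u+.5)/4-.5,150+(v+.5)/4-.5)
S=lambda u,v:("scene",280+(u+.5)/3-.5,180+(v+.5)/3-.5)
# params x,y,yaw(bed), x0 (bed origin in meter frame), cover angle
def pts(p):
    R,o,Rz=bedframe(*p[:3]);B=lambda *q:o+R@np.array(q)
    m=o-Rz@np.array([p[3],0,.075]);Mt=lambda *q:m+Rz@np.array(q)
    C=lambda y:B(.075+.118*np.cos(p[4]),y,.016+.118*np.sin(p[4]))
    return [(T(35,229),Mt(.1,.085,.115)),(T(184,425),Mt(.1,-.085,.115)),(T(247,376),Mt(.04,-.085,.115)),(T(97,178),Mt(.04,.085,.115)),
     (T(273,206),B(0,0,0)),(S(217,291),B(0,0,0)),(S(482,208),Mt(.1,-.085,.115)),(S(460,460),Mt(.1,.085,.115)),
     (S(108,183),Mt(-.12,-.085,.05)),(S(22,390),Mt(-.12,.085,.05)),
     (S(322,18),C(-.062)),(S(276,182),C(.062)),(T(130,130),C(.062)),(T(256,298),C(-.062))]
def f(p): return np.concatenate([proj(cs[a[0]],w)-a[1:] for a,w in pts(p)])
best=min((ls(f,[.564,.16,y,-.03,1.9],loss="soft_l1") for y in(2.2,-.7,.7,-2.2)),key=lambda r:r.cost)
print(best.cost,best.x.round(4));print(f(best.x).reshape(-1,2).round(1).tolist())
c=cs["top"]
P=np.array([atz(c,300+(u-520+.5)/6-.5,165+(v+.5)/6-.5,.006) for u,v in((672,48),(748,148),(650,221),(575,123))])
print(P.round(4),P.mean(0)); e=P[1]-P[0];e2=P[3]-P[0]
print([ (np.linalg.norm(v),np.degrees(np.arctan2(v[1],v[0]))) for v in(e,e2)])
E
```

```text
759.1776102668002 [ 0.5679  0.1656 -0.4608  0.1604  1.4819]
[[15.1, 0.2], [35.9, -21.2], [10.3, 12.1], [-10.4, 33.8], [-2.0, -0.7], [0.1, 1.3], [-63.9, -25.4], [-21.9, -27.5], [164.7, 0.4], [245.4, 9.5], [-33.8, -3.1], [5.8, 2.1], [-4.6, 2.0], [11.8, -17.5]]
[[ 0.64   -0.2533  0.006 ]
 [ 0.5906 -0.2879  0.006 ]
 [ 0.5567 -0.2397  0.006 ]
 [ 0.6049 -0.2053  0.006 ]] [ 0.59807169 -0.24655546  0.006     ]
[(np.float64(0.060289962907947955), np.float64(-144.91806966025203)), (np.float64(0.05938546889120367), np.float64(126.18126770222058))]
```

Run:
```python
from h import *
import pickle
from scipy.optimize import least_squares as ls
cs=pickle.load(open("c0.pkl","rb"))
T=lambda u,v:("top",110+(u+.5)/4-.5,150+(v+.5)/4-.5)
S=lambda u,v:("scene",280+(u+.5)/3-.5,180+(v+.5)/3-.5)
def pts(p):
    R,o,Rz=bedframe(*p[:3]);B=lambda x,y,z:o+R@np.array([x,-y,z])
    m=o-Rz@np.array([p[3],0,.075]);Mt=lambda x,y,z:m+Rz@np.array([x,-y,z])
    C=lambda y:B(.075+.118*np.cos(p[4]),y,.016+.118*np.sin(p[4]))
    return [(T(35,229),Mt(.1,.085,.115)),(T(184,425),Mt(.1,-.085,.115)),(T(247,376),Mt(.04,-.085,.115)),(T(97,178),Mt(.04,.085,.115)),
     (T(273,206),B(0,0,0)),(S(217,291),B(0,0,0)),(S(482,208),Mt(.1,-.085,.115)),(S(460,460),Mt(.1,.085,.115)),
     (S(108,183),Mt(-.12,-.085,.05)),(S(22,390),Mt(-.12,.085,.05)),
     (S(322,18),C(-.062)),(S(276,182),C(.062)),(T(130,130),C(.062)),(T(256,298),C(-.062))]
def f(p): return np.concatenate([proj(cs[a[0]],w)-a[1:] for a,w in pts(p)])
best=min((ls(f,[.564,.16,y,-.03,1.9],loss="soft_l1") for y in(2.2,-.7,.7,-2.2)),key=lambda r:r.cost)
print(best.cost,best.x.round(4));print(f(best.x).reshape(-1,2).round(1).tolist())
np.save("bed.npy",best.x)
```

```text
22.366163577385255 [ 0.5656  0.1635  2.2194 -0.0291  1.4248]
[[-3.4, -0.7], [-1.5, 1.4], [0.9, -0.8], [-0.9, -2.2], [-1.2, 0.1], [0.3, -0.2], [1.5, -1.8], [2.8, -0.0], [-2.6, -3.4], [-2.5, -1.6], [-1.3, -1.9], [0.0, -0.9], [-2.3, -0.3], [-1.2, -0.3]]
```

Emit:
drive_tool(
  moves=[255,1.75,-1.58,0.8,-8.2,255,1.75,-1.58,0.8,-8.2,255,1.75,-1.58,0.8,-8.2,255,1.75,-1.58,0.8,-8.2,255,1.75,-1.58,0.8,-8.2,255,1.75,-1.58,0.8,-8.2,255,1.75,-1.58,0.8,-8.2,255,1.75,-1.58,0.8,-8.2,255,1.75,-1.58,0.8,-8.2,255,1.75,-1.58,0.8,-8.2],
  squeeze=30,
)

```text
time_s: 1.15
tool_pos: [0.3279, 0.3697, 0.3113]
tcp_rot: [0.757, 0.653, -0.0, 0.0]
wrist_force: [-0.2, 0.5, -0.5]
width: 0.0002
grasp_force: 0.0
```

Emit:
drive_tool(
  moves=[255,1.75,-1.58,0,-8.2,255,1.75,-1.58,0,-8.2,255,1.75,-1.58,0,-8.2,255,1.75,-1.58,0,-8.2,255,1.75,-1.58,0,-8.2,255,1.75,-1.58,0,-8.2,255,1.75,-1.58,0,-8.2,255,1.75,-1.58,0,-8.2,255,1.75,-1.58,0,-8.2,255,1.75,-1.58,0,-8.2],
)

```text
time_s: 2.15
tool_pos: [0.503, 0.2117, 0.3108]
tcp_rot: [1.0, -0.004, -0.0, 0.0]
wrist_force: [0.1, 0.1, -0.6]
width: 0.0
grasp_force: 0.0
```

Emit:
drive_tool(
  moves=[255,1.75,-1.58,0,-8.2,255,1.75,-1.58,0,-8.2,255,1.75,-1.58,0,-8.2,255,1.75,-1.58,0,-8.2,255,1.75,-1.58,0,-8.2,255,0,0,0,0,255,0,0,0,0],
)

```text
time_s: 2.85
tool_pos: [0.5898, 0.1333, 0.3105]
tcp_rot: [0.937, -0.351, -0.001, 0.0]
wrist_force: [-0.3, 0.3, -0.5]
width: -0.0003
grasp_force: 0.0
```

Run:
```python
from h import *
o=readout.get_obs();print(o["tool_pos"],o["joint_positions"])
w=imaging.read_camera("wrist")["color"];s=imaging.read_camera("scene")["color"]
a=cv2.resize(w,(400,300));b=cv2.resize(s[60:360,200:500],(400,400),interpolation=cv2.INTER_CUBIC)
out=np.zeros((400,800,3),np.uint8);out[:300,:400]=a;out[:,400:]=b;cv2.imwrite("pics/d1.png",out[:,:,::-1])
```

```text
[0.58983369 0.13328338 0.31048182] [1.28284269e-01 2.12521958e-01 1.07347481e+00 4.14571667e-04
 1.85752837e+00 2.41551258e+00]
```

View pics/d1.png

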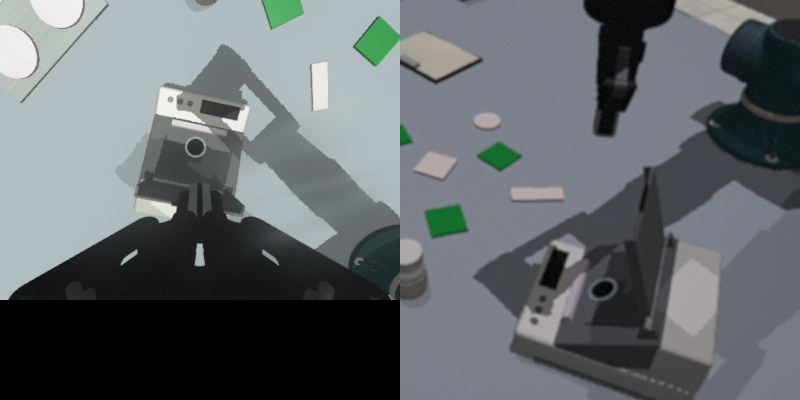

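The wrist view shows the window at (196,147) and the cover at the bottom, behind the fingers. Scene view: the cover leans over the bed. First I'll push it back to its stop to make room.

Emit:
drive_tool(
  moves=[255,0,0,-3.5,0,255,0,0,-3.5,0,255,0,0,-3.5,0,255,-0.726,0.956,0,0,255,-0.726,0.956,0,0,255,-0.726,0.956,0,0,255,-0.726,0.956,0,0,255,-0.36,0.48,0,0,255,-0.36,0.48,0,0],
)

```text
time_s: 3.85
tool_pos: [0.554, 0.182, 0.2081]
tcp_rot: [0.936, -0.351, 0.002, -0.001]
wrist_force: [0.9, -0.4, 0.5]
width: -0.0005
grasp_force: 0.7
```

Emit:
drive_tool(
  moves=[255,-0.3,0.4,0,0,255,-0.3,0.4,0,0,255,-0.3,0.4,0,0,255,-0.24,0.32,0,0,255,0,0,0,0],
)

```text
time_s: 4.35
tool_pos: [0.5418, 0.197, 0.2061]
tcp_rot: [0.937, -0.351, -0.001, 0.0]
wrist_force: [-0.1, -0.3, 0.5]
width: 0.0003
grasp_force: 0.0
```

Emit:
drive_tool(
  moves=[255,-0.18,0.24,0,0,255,-0.18,0.24,0,0],
)

```text
time_s: 4.55
tool_pos: [0.5414, 0.1974, 0.2062]
tcp_rot: [0.936, -0.353, 0.004, 0.003]
wrist_force: [10.6, -13.2, -1.3]
width: -0.0003
grasp_force: 8.5
```

Emit:
drive_tool(
  moves=[255,-0.18,0.24,0,0,255,-0.12,0.16,0,0],
)

```text
time_s: 4.75
tool_pos: [0.5413, 0.1975, 0.2063]
tcp_rot: [0.935, -0.354, 0.008, 0.005]
wrist_force: [16.6, -21.4, -3.5]
width: 0.0001
grasp_force: 13.5
```

Run:
```python
from h import *
o=readout.get_obs();print(o["tool_pos"],o["wrist_force"])
w=imaging.read_camera("wrist")["color"];s=imaging.read_camera("scene")["color"]
a=w[60:300,130:390];b=cv2.resize(s[60:360,200:500],(400,400),interpolation=cv2.INTER_CUBIC)
out=np.zeros((400,800,3),np.uint8);out[:369,:400]=cv2.resize(a,(400,369));out[:,400:]=b;cv2.imwrite("pics/d2.png",out[:,:,::-1])
```

```text
[0.54128046 0.19753601 0.20631174] [ 16.58677614 -21.41582868  -3.45593493]
```

View pics/d2.png

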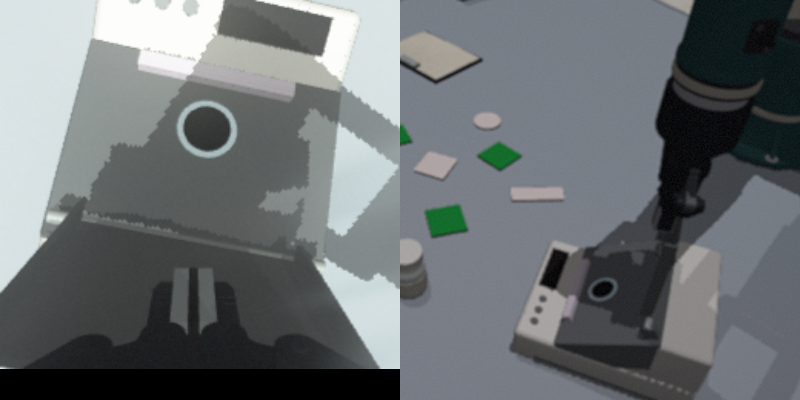

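The wrist picture shows the window centred at (207,129), the ledge's upper side from (138,70) to (294,100), and the cover against its stop. I'll refine the bed pose from these.

```bash
cat >> h.py <<'E'
from scipy.spatial.transform import Rotation as Rot
def wcam(o,w):
    T=np.eye(4);T[:3,:3]=Rot.from_quat(o["tcp_rot"]).as_matrix();T[:3,3]=o["tool_pos"]
    return dict(mtx=w["mtx"],camera_from_world=np.linalg.inv(T@w["tool_from_camera"]),color=w["color"])
E
python3 - <<'E'
from h import *
p=np.load("bed.npy");o=readout.get_obs();c=wcam(o,imaging.read_camera("wrist"))
q=lambda u,v:(130+u*.65,60+v*.65)
R,b,Rz=bedframe(*p[:3]);n=R[:,2]
for u,v in((207,129),(138,70),(294,100)):
    oo,d=ray(c,*q(u,v));X=oo+d*(n@(b-oo))/(n@d);print(X.round(4),(R.T@(X-b)).round(4))
E
```

```text
[0.5672 0.1626 0.074 ] [-0.0019 -0.0007  0.    ]
[0.6227 0.1719 0.059 ] [-0.0321 -0.0506 -0.    ]
[0.542  0.1087 0.0581] [-0.0339  0.0519  0.    ]
```

Emit:
drive_tool(
  moves=[255,0.36,-0.48,0,0,255,1.2,-1.6,2,0,100,1.2,-1.6,4,0,0,2,-2.5,4,0,0,1,-4.5,0,0,0,0.5,-4.8,0,0,0,0.4,-4.8,0,-3,0,0.3,-4.8,0,-3,0,0.3,-4.8,0,-3,0,0.3,-4.8,0,-3],
)

```text
time_s: 5.9
tool_pos: [0.6105, -0.1425, 0.305]
tcp_rot: [0.894, -0.448, -0.001, -0.0]
wrist_force: [0.8, -0.2, -1.1]
width: 0.0855
grasp_force: 0.0
```

Emit:
drive_tool(
  moves=[0,-0.2,-3.7,-3,-0.6,0,-0.2,-3.7,-3.5,-0.5,0,-0.25,-3.8,-4,0,0,0,0,-4,0,0,0,0,-4,0,0,0,0,0,0,0,0,0,0,0],
)

```text
time_s: 6.6
tool_pos: [0.6043, -0.2482, 0.1243]
tcp_rot: [0.89, -0.455, -0.001, -0.0]
wrist_force: [0.5, -0.1, 1.0]
width: 0.085
grasp_force: 0.0
```

Run:
```python
from h import *
o=readout.get_obs();c=wcam(o,imaging.read_camera("wrist"))
print(o["tool_pos"],o["tcp_rot"])
cv2.imwrite("pics/w1.png",cv2.resize(c["color"],(800,600),interpolation=cv2.INTER_CUBIC)[:,:,::-1])
g=cv2.cvtColor(c["color"],cv2.COLOR_RGB2HSV)
m=((g[...,1]<30)&(g[...,2]>200)).astype(np.uint8)
cn,_=cv2.findContours(cv2.morphologyEx(m,cv2.MORPH_OPEN,np.ones((5,5))),0,2)
for k in cn:
    if cv2.contourArea(k)<1500: continue
    b=cv2.boxPoints(cv2.minAreaRect(k));P=np.array([atz(c,*q,.006) for q in b]);print(b.round().tolist(),P.mean(0).round(4),[(np.linalg.norm(v).round(4),np.degrees(np.arctan2(v[1],v[0])).round(1)) for v in (P[1]-P[0],P[2]-P[1])])
```

```text
[ 0.60428092 -0.24818152  0.12434177] [ 8.90269368e-01 -4.55432880e-01 -1.14928156e-03 -1.50021019e-04]
[[397.0, 199.0], [450.0, 199.0], [450.0, 247.0], [397.0, 247.0]] [ 0.446  -0.3161  0.006 ] [(np.float64(0.0516), np.float64(-144.2)), (np.float64(0.0535), np.float64(137.9))]
[[-0.0, 39.0], [122.0, 39.0], [122.0, 171.0], [0.0, 171.0]] [ 0.785  -0.2063  0.006 ] [(np.float64(0.0997), np.float64(-144.1)), (np.float64(0.112), np.float64(117.6))]
```

View pics/w1.png

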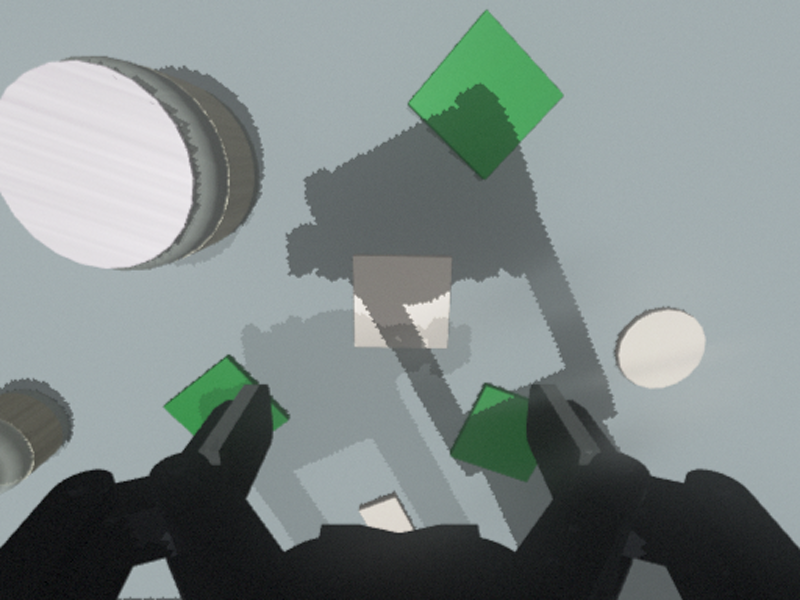

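The wrist view confirms the white square, corners (353,256), (451,256), (447,348), (354,347). It's plain and white, unlike the three green ones, and the fingers have clear room on both sides.

Run:
```python
from h import *
o=readout.get_obs();c=wcam(o,imaging.read_camera("wrist"))
P=np.array([atz(c,u*.64,v*.64,.006) for u,v in((353,256),(451,256),(447,348),(354,347))])
print(P.round(4),P.mean(0).round(4),o["tool_pos"].round(4))
for v in(P[1]-P[0],P[2]-P[3],P[3]-P[0],P[2]-P[1]): print(np.linalg.norm(v).round(4),np.degrees(np.arctan2(v[1],v[0])).round(1))
```

```text
[[ 0.6421 -0.251   0.006 ]
 [ 0.5942 -0.2857  0.006 ]
 [ 0.5592 -0.2366  0.006 ]
 [ 0.6082 -0.202   0.006 ]] [ 0.6009 -0.2438  0.006 ] [ 0.6056 -0.2487  0.1269]
0.0591 -144.1
0.06 -144.8
0.0596 124.7
0.0603 125.5
```

Emit:
drive_tool(
  moves=[45,0.07,-0.4,-3,-0.3,45,0,0,-3,0,45,0,0,-3,0,45,0,0,-1.5,0,45,0,0,-0.6,0,45,0,0,0,0,45,0,0,0,0],
)

```text
time_s: 7.4
tool_pos: [0.6068, -0.2532, 0.0164]
tcp_rot: [0.889, -0.458, 0.002, 0.0]
wrist_force: [0.1, 0.3, 0.0]
width: 0.0702
grasp_force: 0.0
```

Emit:
drive_tool(
  moves=[45,0,0,-0.5,0,45,0,0,-0.5,0,45,0,0,-0.2,0,45,0,0,0,0],
)

```text
time_s: 7.8
tool_pos: [0.6048, -0.2524, 0.0012]
tcp_rot: [0.889, -0.458, -0.001, 0.0]
wrist_force: [0.0, -0.5, -0.3]
width: 0.0704
grasp_force: 0.0
```

Emit:
drive_tool(
  moves=[45,0,0,-0.2,0,45,0,0,0,0],
)

```text
time_s: 8.0
tool_pos: [0.6051, -0.2525, -0.0005]
tcp_rot: [0.889, -0.458, -0.0, 0.0]
wrist_force: [-0.3, -0.3, -0.3]
width: 0.0703
grasp_force: 0.0
```

Emit:
drive_tool(
  moves=[45,0,0,-0.2,0,45,0,0,0,0],
)

```text
time_s: 8.2
tool_pos: [0.6051, -0.2525, -0.0024]
tcp_rot: [0.889, -0.458, -0.0, 0.0]
wrist_force: [0.3, 0.3, 0.3]
width: 0.0704
grasp_force: 0.0
```

Emit:
drive_tool(
  moves=[45,0,0,-0.1,0,255,0,0,0,0,255,0,0,0,0,255,0,0,0,0,255,0,0,0,0,255,0,0,0,0,255,0,0,0,0],
  squeeze=22,
)

```text
time_s: 8.9
tool_pos: [0.6054, -0.2526, -0.0031]
tcp_rot: [0.889, -0.458, 0.0, 0.0]
wrist_force: [-0.3, -0.9, 0.9]
width: 0.059
grasp_force: 24.0
```

Emit:
drive_tool(
  moves=[255,0,0,0.4,0,255,0,0,0.8,0,255,0,0,1.5,0,255,0,0,3,0,255,0,0,3,0,255,0,0,0,0],
)

```text
time_s: 9.5
tool_pos: [0.6089, -0.2544, 0.092]
tcp_rot: [0.889, -0.458, 0.007, 0.0]
wrist_force: [1.1, -0.8, 0.6]
width: 0.0592
grasp_force: 24.0
```

Emit:
drive_tool(
  moves=[255,0,1,3,0,255,-0.3,2,4,1,255,-0.3,3,4,1,255,-0.4,4,2,1,255,-0.4,4,0,1,255,-0.4,4,0,1,255,-0.4,4,0,1,255,-0.4,4,0,1,255,-0.4,4,0,1,255,-0.3,4,0,1],
)

```text
time_s: 10.5
tool_pos: [0.5717, 0.0889, 0.2142]
tcp_rot: [0.922, -0.386, 0.0, -0.0]
wrist_force: [0.2, 0.6, -0.3]
width: 0.0588
grasp_force: 24.2
```

Emit:
drive_tool(
  moves=[255,-0.3,3,0,0,255,-0.1,2,0,0,255,0,1,0,0,255,0,0,0,0,255,0,0,0,0],
)

```text
time_s: 11.0
tool_pos: [0.5684, 0.1466, 0.2138]
tcp_rot: [0.922, -0.387, 0.0, 0.0]
wrist_force: [0.6, -1.2, -0.3]
width: 0.0592
grasp_force: 24.2
```

Run:
```python
from h import *
o=readout.get_obs();print(o["tool_pos"],o["joint_positions"],np.degrees(2*np.arctan2(o["tcp_rot"][1],o["tcp_rot"][0])),o["grasp_force"])
```

```text
[0.56836441 0.14656268 0.21377361] [ 1.56261137e-01  1.73690326e-01  1.30888112e+00 -8.50942171e-04
  1.65925464e+00  2.52141889e+00] -45.517858468554834 24.174808859825134
```

Emit:
drive_tool(
  moves=[255,0.35,0.95,0,0,255,0,0,-3,0,255,0,0,-4,0,255,0,0,-2.8,0,255,0,0,-1,0,255,0,0,0,0,255,0,0,0,0],
)

```text
time_s: 11.7
tool_pos: [0.573, 0.1568, 0.1075]
tcp_rot: [0.922, -0.387, 0.001, -0.001]
wrist_force: [0.5, 0.7, 0.0]
width: 0.0589
grasp_force: 24.2
```

Run:
```python
from h import *
o=readout.get_obs();print(o["tool_pos"],o["joint_positions"][[0,5]],o["wrist_force"])
w=imaging.read_camera("wrist")["color"];s=imaging.read_camera("scene")["color"]
out=np.zeros((500,800,3),np.uint8);out[:300,:400]=cv2.resize(w,(400,300));out[:,400:]=cv2.resize(s[110:360,270:470],(400,500),interpolation=cv2.INTER_CUBIC);cv2.imwrite("pics/p1.png",out[:,:,::-1])
```

```text
[0.57303912 0.15677996 0.10749105] [0.17165308 2.53699164] [0.47144907 0.67447946 0.04048237]
```

View pics/p1.png

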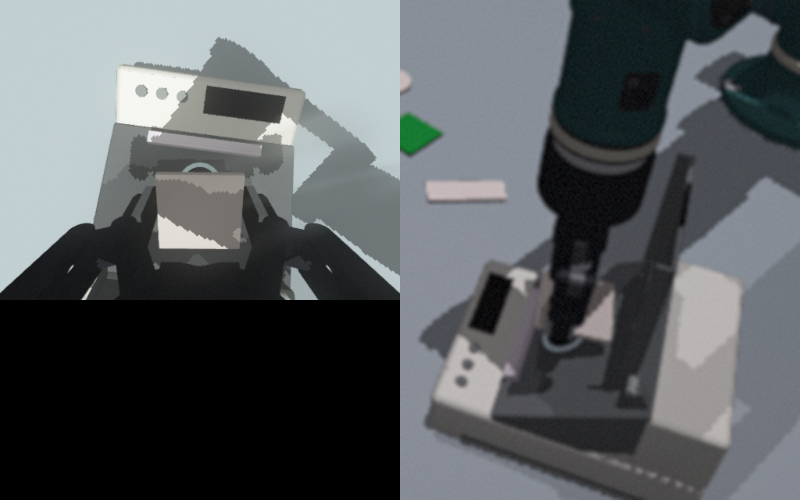

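The tile is level over the window and clear of the cover. I'll lower it slowly so that its upper edge touches and it pivots in the pads.

Emit:
drive_tool(
  moves=[255,0,0,-1,0,255,0,0,-0.5,0,255,0,0,-0.2,0,255,0,0,-0.2,0,255,0,0,-0.2,0,255,0,0,0,0],
  squeeze=20,
)

```text
time_s: 12.4
tool_pos: [0.5727, 0.1568, 0.0854]
tcp_rot: [0.922, -0.387, 0.001, -0.001]
wrist_force: [2.4, -0.4, 4.6]
width: 0.0594
grasp_force: 25.0
```

Emit:
drive_tool(
  moves=[255,0,0,-0.2,0,255,0,0,-0.2,0,255,0,0,-0.2,0,255,0,0,0,0],
)

```text
time_s: 12.8
tool_pos: [0.5716, 0.1569, 0.0782]
tcp_rot: [0.922, -0.387, -0.0, 0.0]
wrist_force: [2.8, 0.0, 3.5]
width: 0.059
grasp_force: 23.8
```

Emit:
drive_tool(
  moves=[255,0,0,-0.15,0,255,0,0,-0.15,0,255,0,0,0,0],
)

```text
time_s: 13.1
tool_pos: [0.5713, 0.157, 0.0752]
tcp_rot: [0.922, -0.387, -0.001, 0.0]
wrist_force: [1.5, -0.8, 3.4]
width: 0.059
grasp_force: 22.8
```

Emit:
drive_tool(
  moves=[255,0,0,-0.15,0,255,0,0,0,0],
)

```text
time_s: 13.3
tool_pos: [0.5713, 0.1569, 0.0738]
tcp_rot: [0.922, -0.387, -0.001, 0.0]
wrist_force: [0.2, -0.1, 3.5]
width: 0.0592
grasp_force: 22.4
```

Run:
```python
from h import *
o=readout.get_obs();print(o["tool_pos"],o["wrist_force"])
w=imaging.read_camera("wrist")["color"];s=imaging.read_camera("scene")["color"]
out=np.zeros((500,800,3),np.uint8);out[:300,:400]=cv2.resize(w[150:342,130:386],(400,300));out[:,400:]=cv2.resize(s[210:335,290:390],(400,500),interpolation=cv2.INTER_CUBIC);cv2.imwrite("pics/p2.png",out[:,:,::-1])
```

```text
[0.57131745 0.15685827 0.07381944] [ 0.24642121 -0.1028485   3.48080739]
```

View pics/p2.png

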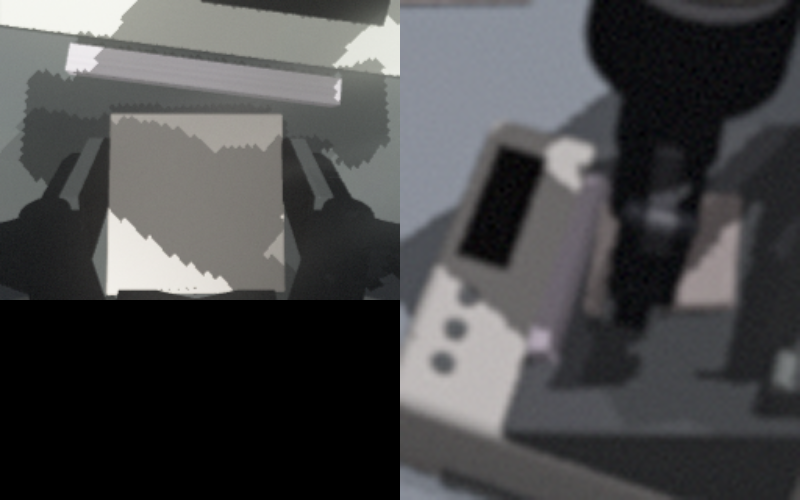

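The tile is nearly flat. Its lower edge, (110,113) to (283,113), sits 5–13 mm above the ledge, at (65,68) to (340,105). I'll drag it a bit down-slope, then open.

Emit:
drive_tool(
  moves=[255,0.12,-0.16,-0.1,0,255,0.12,-0.16,-0.1,0,255,0,0,0,0],
)

```text
time_s: 13.7
tool_pos: [0.574, 0.1532, 0.0716]
tcp_rot: [0.922, -0.387, -0.0, 0.001]
wrist_force: [2.0, -1.6, 1.4]
width: 0.0592
grasp_force: 22.3
```

Emit:
drive_tool(
  moves=[80,0,0,0,0,60,0,0,0,0,40,0,0,0,0,20,0,0,0,0,20,0,0,0,0],
)

```text
time_s: 14.2
tool_pos: [0.5739, 0.1537, 0.072]
tcp_rot: [0.922, -0.387, -0.0, 0.0]
wrist_force: [0.3, 0.4, 0.1]
width: 0.0787
grasp_force: 0.0
```

Emit:
drive_tool(
  moves=[20,0,0,1,0,20,0.1,-0.1,3,0,20,1,-1.3,4,0,20,1.8,-2.4,3,0,20,0.6,-0.8,0,0,20,0,0,0,0],
)

```text
time_s: 14.8
tool_pos: [0.6103, 0.1065, 0.1838]
tcp_rot: [0.922, -0.388, 0.001, -0.001]
wrist_force: [-1.2, 1.7, -0.2]
width: 0.0785
grasp_force: 0.0
```

Run:
```python
from h import *
o=readout.get_obs();print(o["tool_pos"],o["joint_positions"][[0,5]])
c=wcam(o,imaging.read_camera("wrist"))
s=imaging.read_camera("scene")["color"]
import pickle;pickle.dump(c,open("w2.pkl","wb"))
p=np.load("bed.npy");R,b,_=bedframe(.5665,.163,np.radians(127.8))
cx,cy=proj(c,b);x0=int(np.clip(cx-64,0,384));y0=int(np.clip(cy-64,0,256));print(x0,y0)
out=np.zeros((512,800,3),np.uint8);out[:,:512]=cv2.resize(c["color"][y0:y0+128,x0:x0+128],(512,512),interpolation=cv2.INTER_CUBIC);out[:360,512:]=cv2.resize(s[210:335,290:390],(288,360),interpolation=cv2.INTER_CUBIC);cv2.imwrite("pics/p3.png",out[:,:,::-1])
```

```text
[0.61032129 0.10649978 0.18376001] [0.08136951 2.44821356]
183 194
```

View pics/p3.png

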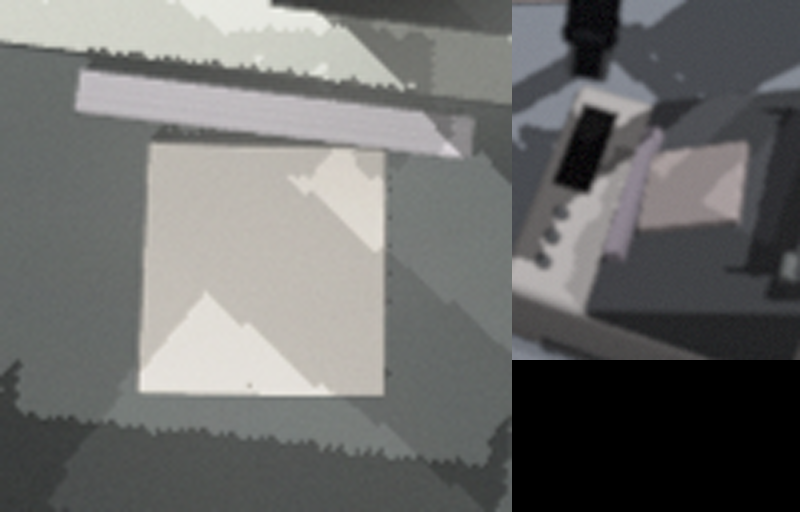

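The tile lies flat and released, corners (150,143), (384,152), (384,396), (139,391). Its lower right corner is almost at the ledge, (78,112) to (470,157), with a gap on the left.

Run:
```python
from h import *
import pickle
c=pickle.load(open("w2.pkl","rb"))
R,b,_=bedframe(.5665,.163,np.radians(127.5));n=R[:,2]
def at(u,v,h):
    oo,d=ray(c,183+(u+.5)/4-.5,194+(v+.5)/4-.5);X=oo+d*(n@(b+n*h-oo))/(n@d);return R.T@(X-b)*1000
P=np.array([at(*q,.006) for q in((150,143),(384,152),(384,396),(139,391))])
print(P.round(1),P.mean(0).round(1))
L=np.array([at(78,112,.008),at(466,157,.008)]);print(L.round(1))
ang=lambda v:np.degrees(np.arctan2(v[1],v[0]))
print(ang(P[1]-P[0]),ang(P[2]-P[3]),ang(L[1]-L[0]),ang(P[3]-P[0]),ang(P[2]-P[1]))
```

```text
[[-25.7 -30.7   6. ]
 [-29.9  27.9   6. ]
 [ 28.4  33.1   6. ]
 [ 33.1 -25.6   6. ]] [1.5 1.2 6. ]
[[-31.1 -49.2   8. ]
 [-30.7  48.4   8. ]]
94.12847568846362 94.5069109791272 89.7651796994512 4.9805011041550715 5.06234581669379
```

Computed in the bed frame: tile centre about (1.5, 1.2) mm, turned 4.8° (0.084 rad), and the lower edge at the ledge. All within the limits, and a push from above has no room under the open cover. Next I go behind the cover, above it, turning the tool so that the fingers are square to it.

Emit:
drive_tool(
  moves=[255,0,0,5,8.5,255,0,0,5,8.5,255,0,0,5,8.5,255,0,0,0,8.5,255,-0.6,0.77,0,8.5,255,-0.6,0.77,0,8.5,255,-0.6,0.77,0,8.5,255,-0.6,0.77,0,8.5,255,-0.6,0.77,0,8.5,255,-0.6,0.77,0,8.5],
)

```text
time_s: 15.9
tool_pos: [0.5718, 0.1552, 0.3299]
tcp_rot: [0.94, 0.342, -0.002, -0.001]
wrist_force: [-0.3, 0.8, 0.5]
width: 0.0004
grasp_force: 0.0
```

Emit:
drive_tool(
  moves=[255,-0.6,0.77,0,8.5,255,-0.6,0.77,0,8.5,255,-0.6,0.77,0,8.5,255,-0.6,0.77,0,8.5,255,-0.6,0.77,0,8.5,255,-0.6,0.77,0,8.5,255,-0.6,0.77,0,8.5,255,-0.6,0.77,0,8.5,255,-0.6,0.77,0,8.5,255,-0.6,0.77,0,8.5],
)

```text
time_s: 16.9
tool_pos: [0.5116, 0.2319, 0.33]
tcp_rot: [0.462, 0.887, -0.001, -0.002]
wrist_force: [1.0, 0.1, 0.2]
width: 0.0003
grasp_force: 0.0
```

```bash
cat >> h.py <<'E'
def uv(p):
    a=np.radians(127.6);d=np.asarray(p[:2])-[.5665,.163];return d@[np.cos(a),np.sin(a)],d@[-np.sin(a),np.cos(a)],p[2]
E
python3 - <<'E'
from h import *
o=readout.get_obs();print(o["tool_pos"],np.round(uv(o["tool_pos"]),4),o["joint_positions"].round(2),np.degrees(2*np.arctan2(o["tcp_rot"][1],o["tcp_rot"][0])))
pr=None
a=np.radians(127.6)
for e in range(85,-31,-10):
    s,c=np.sin(np.radians(e)),np.cos(np.radians(e));k=2+11*abs(s);r=95
    T=np.array([57-r*c+k*s,126+r*s+k*c])
    if pr is not None:
        d=T-pr;print(e,T.round(1),"d",d.round(1),"xyz cm",(np.array([d[0]*np.cos(a),d[0]*np.sin(a),d[1]])/10).round(2))
    else: print(e,T.round(1))
    pr=T
E
```

```text
[0.51158205 0.23194189 0.32997876] [0.0881 0.0014 0.33  ] [ 0.32  0.12  1.14  0.    1.88 -0.29] 124.95401348951658
85 [ 61.6 221.8]
75 [ 44.6 221. ] d [-17.   -0.7] xyz cm [ 1.04 -1.35 -0.07]
65 [ 27.7 217.2] d [-16.9  -3.9] xyz cm [ 1.03 -1.34 -0.39]
55 [ 11.5 210.1] d [-16.2  -7. ] xyz cm [ 0.99 -1.28 -0.7 ]
45 [ -3.3 200.1] d [-14.8 -10. ] xyz cm [ 0.9  -1.17 -1.  ]
35 [-16.1 187.3] d [-12.8 -12.8] xyz cm [ 0.78 -1.01 -1.28]
25 [-26.3 172.2] d [-10.2 -15.1] xyz cm [ 0.62 -0.81 -1.51]
15 [-33.5 155.3] d [ -7.2 -16.9] xyz cm [ 0.44 -0.57 -1.69]
5 [-37.4 137.2] d [ -3.9 -18. ] xyz cm [ 0.24 -0.31 -1.8 ]
-5 [-37.9 120.7] d [ -0.5 -16.6] xyz cm [ 0.03 -0.04 -1.66]
-15 [-36.  106.1] d [  1.9 -14.6] xyz cm [-0.11  0.15 -1.46]
-25 [-31.9  91.9] d [  4.1 -14.2] xyz cm [-0.25  0.33 -1.42]
```

Emit:
drive_tool(
  moves=[255,0,0,-3.6,1,255,0,0,-3.6,1,255,0,0,-3.6,0.5,255,0,0,0,0,255,0.4,-0.52,0,0,255,0.4,-0.52,0,0,255,0.4,-0.52,0,0,255,0.4,-0.52,0,0],
)

```text
time_s: 17.7
tool_pos: [0.5305, 0.2101, 0.2267]
tcp_rot: [0.446, 0.895, 0.002, 0.001]
wrist_force: [-1.3, 1.4, 1.7]
width: -0.0001
grasp_force: 0.6
```

Emit:
drive_tool(
  moves=[255,0.35,-0.45,0,0,255,0.35,-0.45,-0.03,0,255,0.35,-0.45,-0.04,0,255,0.34,-0.45,-0.12,0,255,0.34,-0.45,-0.13,0,255,0.35,-0.45,-0.14,0],
)

```text
time_s: 18.3
tool_pos: [0.5499, 0.1826, 0.2191]
tcp_rot: [0.446, 0.895, -0.0, -0.0]
wrist_force: [-0.7, 0.2, -1.0]
width: -0.0002
grasp_force: 0.5
```

Run:
```python
from h import *
o=readout.get_obs();print(np.round(uv(o["tool_pos"]),4),o["wrist_force"])
```

```text
[0.0256 0.0012 0.2191] [-0.73532148  0.19660036 -1.02093554]
```

Emit:
drive_tool(
  moves=[255,0.33,-0.42,-0.23,0,255,0.33,-0.43,-0.24,0,255,0.3,-0.4,-0.33,0,255,0.3,-0.39,-0.33,0,255,0.3,-0.39,-0.33,0,255,0.28,-0.37,-0.4,0,255,0.26,-0.34,-0.43,0,255,0.26,-0.33,-0.43,0,255,0.24,-0.31,-0.46,0],
)

```text
time_s: 19.2
tool_pos: [0.5762, 0.149, 0.1875]
tcp_rot: [0.446, 0.895, 0.0, 0.0]
wrist_force: [-1.6, 0.0, 0.7]
width: -0.0002
grasp_force: 0.4
```

Run:
```python
from h import *
o=readout.get_obs();print(np.round(uv(o["tool_pos"]),4),o["wrist_force"])
```

```text
[-0.017   0.0009  0.1875] [-1.63630985  0.0464969   0.73861232]
```

Emit:
drive_tool(
  moves=[255,0.2,-0.26,-0.5,0,255,0.2,-0.26,-0.5,0,255,0.18,-0.24,-0.52,0,255,0.15,-0.19,-0.56,0,255,0.15,-0.19,-0.56,0,255,0.13,-0.17,-0.57,0,255,0.08,-0.1,-0.6,0,255,0.08,-0.1,-0.6,0,255,0.07,-0.1,-0.6,0],
)

```text
time_s: 20.1
tool_pos: [0.5884, 0.1332, 0.1372]
tcp_rot: [0.446, 0.895, 0.0, -0.0]
wrist_force: [-0.6, 0.2, -0.6]
width: 0.0003
grasp_force: 0.3
```

Emit:
drive_tool(
  moves=[255,0.01,-0.02,-0.55,0,255,0.01,-0.01,-0.55,0,255,0.01,-0.01,-0.55,0,255,-0.03,0.05,-0.5,0,255,-0.04,0.05,-0.48,0,255,-0.04,0.05,-0.48,0],
)

```text
time_s: 20.7
tool_pos: [0.5875, 0.1344, 0.1063]
tcp_rot: [0.446, 0.895, 0.0, -0.0]
wrist_force: [-0.1, 0.5, 1.1]
width: 0.0002
grasp_force: 0.4
```

Run:
```python
from h import *
o=readout.get_obs();print(np.round(uv(o["tool_pos"]),4),o["wrist_force"])
```

```text
[-0.0354  0.0008  0.1063] [-0.08894708  0.54543787  1.07257136]
```

Emit:
drive_tool(
  moves=[255,-0.08,0.1,-0.47,0,255,-0.08,0.11,-0.47,0,255,-0.09,0.12,-0.47,0,255,-0.05,0.06,-0.25,0,255,0,0,-0.2,0,255,0,0,0,0],
)

```text
time_s: 21.3
tool_pos: [0.5844, 0.1381, 0.0877]
tcp_rot: [0.446, 0.895, -0.0, -0.0]
wrist_force: [0.8, -0.2, -0.2]
width: 0.0001
grasp_force: 0.0
```

Emit:
drive_tool(
  moves=[255,0,0,-0.2,0,255,0,0,0,0],
)

```text
time_s: 21.5
tool_pos: [0.5847, 0.1381, 0.0859]
tcp_rot: [0.446, 0.895, 0.0, 0.0]
wrist_force: [0.6, -0.3, -0.6]
width: -0.0
grasp_force: 0.1
```

Emit:
drive_tool(
  moves=[255,0,0,-0.2,0,255,0,0,0,0],
)

```text
time_s: 21.7
tool_pos: [0.5846, 0.1381, 0.0839]
tcp_rot: [0.446, 0.895, 0.0, 0.0]
wrist_force: [-0.3, -0.2, 0.7]
width: -0.0003
grasp_force: 0.2
```

Emit:
drive_tool(
  moves=[255,0,0,-0.2,0,255,0,0,0,0],
)

```text
time_s: 21.9
tool_pos: [0.585, 0.1381, 0.0831]
tcp_rot: [0.446, 0.895, 0.0, 0.001]
wrist_force: [-0.7, 0.5, 3.3]
width: 0.0002
grasp_force: 1.7
```

Emit:
drive_tool(
  moves=[255,0,0,-0.2,0,255,0,0,0,0],
)

```text
time_s: 22.1
tool_pos: [0.5856, 0.1379, 0.0825]
tcp_rot: [0.446, 0.895, 0.001, 0.002]
wrist_force: [-2.2, -1.0, 7.7]
width: 0.0
grasp_force: 3.8
```

Emit:
drive_tool(
  moves=[255,0,0,0.5,0,255,0,0,2,0,255,0,0,4,0,255,-0.5,0.7,4,0,255,-2,2.6,4,0,255,-2.4,3.2,2,0,255,-2.4,3.2,0,0,255,-2.4,3.2,0,0,255,0,0,0,0,255,0,0,0,0],
)

```text
time_s: 23.1
tool_pos: [0.4876, 0.2669, 0.2433]
tcp_rot: [0.445, 0.895, -0.0, -0.0]
wrist_force: [0.6, 0.7, -0.7]
width: 0.0004
grasp_force: 0.0
```

Run:
```python
from h import *
o=readout.get_obs();print(o["tool_pos"],o["wrist_force"])
c=imaging.read_camera("scene")
R,b,_=bedframe(.5665,.163,np.radians(127.6));B=lambda x,y,z:b+R@np.array([x,y,z])
im=np.ascontiguousarray(cv2.resize(c["color"][160:360,270:470],(600,600),interpolation=cv2.INTER_CUBIC)[:,:,::-1])
for y in(-.062,.062):
    q=proj(c,B(.075-.118,y,.016));print(((q-[270,160])*3).round())
cv2.imwrite("pics/f.png",im)
```

```text
[0.48761917 0.26685808 0.2433232 ] [ 0.63834353  0.65508097 -0.65928747]
[137. 420.]
[191. 259.]
```

View pics/f.png

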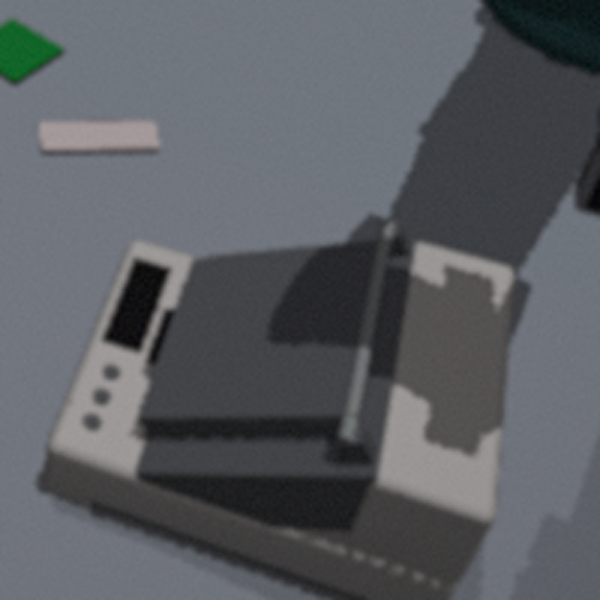

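The cover's free edge, at (143,415) to (193,262), matches the predicted shut position, (137,420) to (191,259). It lies parallel to the face and the arm is clear.

```bash
python3 -c "
from workcell import order;print(order.job_done())"
```

```text
the job is handed in; nothing more can be done
None
```

I laid the white square tile flat on the sloping face and let go of it, then gently swung the cover shut and handed the job in; the verdict wasn't shown. Before the cover closed I measured the tile 1–2 mm from the window's centre, turned about 5° from square (limit 8.6°), so only one lower corner reaches the ledge.

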